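# Change over the baskets on the drip rack under the work lamp

### The arm

A 6-joint arm with a two-finger parallel gripper is mounted at the origin on the work surface. World frame = base frame: x ahead of the robot, y to its left, z up, the work surface at z = 0. Lengths are in m, angles in degrees, forces in N, time in s.
With the tool pointing down it reaches from about 0.4 to 0.825 m from the base axis. Payload 7 kg.
Tool frame: the origin (TCP) lies midway between the tips of the shut fingers; the grasp point (between the pads) lies 19 mm behind it (ctrl.hold_point_z is the distance from the TCP to the grasp point, in m); z points along the fingers, x is the direction in which the jaws open and shut, and the axes are right-handed (so a half turn about z gives the same grasp; the last joint's range is limited). The gripper opens to 88 mm and grips with 3 to 60 N. Pads are 19 mm wide; open, the fingers measure 130 mm over their backs; the gripper's body (78 mm by 193 mm) begins 47 mm behind the grasp point.
Start: joints at [-50.758, 20.546, 0.682, 0, -70.136, -16.507], TCP at [0.261, -0.623, 0.227] pointing down, gripper open.
Joint ranges: [-176.03, 176.03], [-82.01, 121.73], [-58.28, 71.71], [-173.87, 95.51], [-174.79, -0.11], [-173.66, 173.66]. Speed limits (degrees/s): [136.94, 136.94, 172.46, 180, 180, 180].

### API

Orientations are given as [roll, pitch, yaw] about the fixed x, y, z axes, in that order (R = Rz(yaw) Ry(pitch) Rx(roll)).
In Python, from plant import ctrl gives the robot as it stands.
- The arm moves only by the tool apply_moves, never from a script. Its argument "motion" is a list of rows, each a list of 2 entries, a list of its own where there are three numbers: the shift along the world's x, y, z in cm, then the turn about the world's z in degrees. In form: [[[tx, ty, tz], roll], ...]. A call has 1 to 10 rows; each row is the pose to reach, as a shift and turn from the pose commanded when the call began; what a row does not reach only later rows make up. A row lasts 1/10 s, in which the tool goes at most 50 mm and 8.59 degrees, less where a joint would pass 70% of its speed; a pose out of reach is approached as far as the arm can. A call with a gripper value outside its range is refused whole. "hand" is the finger opening in cm, from 0 to 8.76, set as the call begins (left out, the last holds). The fingers move at their own pace and stop on an object; the grip force is fixed at half the most. Time passes only in rows, so rows that repeat a pose let the fingers close. It gives the time, the measured TCP pose, the force and the opening at its end, in the units of the state.
- ctrl.get_obs(): the state, without advancing time (a new reading comes with each control period).
- ctrl.snapshot(name): name is "side" or "top"; returns (picture, depth): 400x640x3 uint8, blue, green, red; 400x640 float32, m along the optical axis (not along the pixel's ray), 0 where there is no reading.
- ctrl.camera_model(name): a dict with "fx", "fy", "cx", "cy" (pixels), "cam_to_world" (4x4, takes a point from camera to world coordinates). Camera axes: x right, y down, z forward; pixel columns grow to the right and rows downward; lengths in m; the calibration is good to about 2 mm. A picture is of the moment at which its call begins. camera_model takes no time and is no camera call.
- ctrl.close_job(): hands the job in, once; it reports no verdict.
The state is a dict: "clock": time; "joint_pos": joint angles; "qvel": joint speeds; "tau": joint torques, N m; "tool_pos": TCP position; "orientation": TCP orientation; "force": force on the tool from outside, world axes, zero at the start; "moment": the same for the moment, N m; "opening": finger opening in m.
Only numpy, scipy, OpenCV 4.12 (cv2) and the standard library are available. Lean on these libraries where they do the work, as an engineer would, in place of code of your own. Each camera call takes 0.05 s, during which the arm holds its last target.

### The job

Switch the work lamp on at its rocker (green end down). Then change over the baskets on the drip rack: take down the dry ones (yellow grip) and stand them upright on the bare shelf in front of the rack, and hang every washed one (green grip) by its handle, each on a hook of its own with the bar down in the notches of both prongs. When that is done and all is still, switch the lamp off (red end down); leave the glass jar where it stands.

Things in the scene. Friction and masses are not known exactly. Their poses are not given: they have to be found in the camera images.
- basketA: washed steel parts basket with green grip sleeve (A to D alike; 3 or 4 present, absent ones read None), standing on the shelf, 0.28 kg, open box 80 (x) by 88 (y) by 45 mm tall. Origin: centre of its underside, z up; half-turn symmetric. Its rigid handle is an upright loop in its y-z plane: uprights at y = -50 and +50 mm, level top bar along y, 12 mm thick, centre line 125 mm above the underside
- basketA_grip (a point): middle of that basket's handle bar (green sleeve 36 mm long), 125 mm above the basket's origin; basket's axes
- basketB: washed steel parts basket with green grip sleeve (A to D alike; 3 or 4 present, absent ones read None), standing on the shelf, 0.28 kg, open box 80 (x) by 88 (y) by 45 mm tall. Origin: centre of its underside, z up; half-turn symmetric. Its rigid handle is an upright loop in its y-z plane: uprights at y = -50 and +50 mm, level top bar along y, 12 mm thick, centre line 125 mm above the underside
- basketB_grip (a point): middle of that basket's handle bar (green sleeve 36 mm long), 125 mm above the basket's origin; basket's axes
- basketC: washed steel parts basket with green grip sleeve (A to D alike; 3 or 4 present, absent ones read None), standing on the shelf, 0.28 kg, open box 80 (x) by 88 (y) by 45 mm tall. Origin: centre of its underside, z up; half-turn symmetric. Its rigid handle is an upright loop in its y-z plane: uprights at y = -50 and +50 mm, level top bar along y, 12 mm thick, centre line 125 mm above the underside
- basketC_grip (a point): middle of that basket's handle bar (green sleeve 36 mm long), 125 mm above the basket's origin; basket's axes
- basketD: washed steel parts basket with green grip sleeve (A to D alike; 3 or 4 present, absent ones read None), standing on the shelf, 0.28 kg, open box 80 (x) by 88 (y) by 45 mm tall. Origin: centre of its underside, z up; half-turn symmetric. Its rigid handle is an upright loop in its y-z plane: uprights at y = -50 and +50 mm, level top bar along y, 12 mm thick, centre line 125 mm above the underside
- basketD_grip (a point): middle of that basket's handle bar (green sleeve 36 mm long), 125 mm above the basket's origin; basket's axes
- dry1: dry parts basket with yellow grip sleeve, the same as basketA in size, axes and handle (bar middle 125 mm above the origin), hanging on hook 1 at the start if it is there (one or two of dry1 to dry4 are; absent ones read None)
- dry2: dry parts basket with yellow grip sleeve, the same as basketA in size, axes and handle (bar middle 125 mm above the origin), hanging on hook 2 at the start if it is there (one or two of dry1 to dry4 are; absent ones read None)
- dry3: dry parts basket with yellow grip sleeve, the same as basketA in size, axes and handle (bar middle 125 mm above the origin), hanging on hook 3 at the start if it is there (one or two of dry1 to dry4 are; absent ones read None)
- dry4: dry parts basket with yellow grip sleeve, the same as basketA in size, axes and handle (bar middle 125 mm above the origin), hanging on hook 4 at the start if it is there (one or two of dry1 to dry4 are; absent ones read None)
- rack: drip rack, fixed. Origin on the shelf straight below the middle of the row of hook seats. Orange drip pan x -55 to +105, y -290 to +290, 30 mm tall; above it a wooden dowel rail (24 mm thick, along y, at x = 85, 262 mm up) on posts at y = -275 and +275 mm. Four blue double-prong hooks, 135 mm apart, reach from the rail towards the robot (-x)
- hook1_seat (a point): hook 1 (rack y = -202.5 mm): where the middle of a handle bar rests, along rack y, 240 mm up. Two 7 mm prongs at y -30 and +30 mm from here pass through the loop under the bar. Each dips in a V notch, sides 41 degrees, seat at its bottom; front tip 30 mm before the seat tops out 18 mm above it; rear shoulder 30 mm behind, 18 mm above, rising to 25 at the rail. Axes as rack
- hook2_seat (a point): hook 2 (rack y = -67.5 mm): where the middle of a handle bar rests, along rack y, 240 mm up. Two 7 mm prongs at y -30 and +30 mm from here pass through the loop under the bar. Each dips in a V notch, sides 41 degrees, seat at its bottom; front tip 30 mm before the seat tops out 18 mm above it; rear shoulder 30 mm behind, 18 mm above, rising to 25 at the rail. Axes as rack
- hook3_seat (a point): hook 3 (rack y = 67.5 mm): where the middle of a handle bar rests, along rack y, 240 mm up. Two 7 mm prongs at y -30 and +30 mm from here pass through the loop under the bar. Each dips in a V notch, sides 41 degrees, seat at its bottom; front tip 30 mm before the seat tops out 18 mm above it; rear shoulder 30 mm behind, 18 mm above, rising to 25 at the rail. Axes as rack
- hook4_seat (a point): hook 4 (rack y = 202.5 mm): where the middle of a handle bar rests, along rack y, 240 mm up. Two 7 mm prongs at y -30 and +30 mm from here pass through the loop under the bar. Each dips in a V notch, sides 41 degrees, seat at its bottom; front tip 30 mm before the seat tops out 18 mm above it; rear shoulder 30 mm behind, 18 mm above, rising to 25 at the rail. Axes as rack
- lamp: grey work lamp, fixed, at the left or right end of the work: base 115 mm wide, 50 mm tall, x = -50 to +130 mm; lamp head 115 mm wide at x = 90 to 130 mm, top 153 mm above the shelf. Origin on the shelf straight under the rocker switch's pivot (53 mm up, axis along x); z up
- green_end (a point): middle of the green (on) field on the rocker's upper face, 31 mm from the pivot towards the lamp's +y; moves with the rocker
- red_end (a point): middle of the red (off) field on the rocker's upper face, 31 mm from the pivot towards the lamp's -y; moves with the rocker
- rocker (a joint): angle of the rocker paddle (44 by 90 mm, long along the lamp's y): 0 off (red end down, green end 0.22 rad up), 0.44 on (green end down). Snap action: past its centre (0.22) it goes to the other stop by itself, so press the raised coloured field about 15 mm down, some 3.5 N, until it snaps over; it then stays
- jar: glass jar with clamp lid, loose bystander, 80 mm diameter, 115 mm tall, origin under its centre; stands at the end opposite the lamp. Not to be disturbed
Things that resemble listed ones, but are neither listed nor needed, are in the scene too. What is shaped like the basketB but blue is not meant.

How it is judged:
By the outcome, as a careful person would: the job done as asked, in the order asked, and still so for the second after the job is handed in, with the robot touching nothing.
Of dry1, dry2, dry3, dry4 only 1 to 2 are there at a start; the rules pass over those that are not, and their reading is None.
Of basketA, basketB, basketC, basketD only 3 to 4 are there at a start; the rules pass over those that are not, and their reading is None.
At some moment in a run one of basketA, basketB, basketC, basketD may be knocked a few centimetres aside while the robot is not near it.
It also fails if it takes over 210 s, if anything falls off the work surface, if the arm or the gripper's body presses on something with over 40 N, if the wrist force passes 120 N, or if a joint passes its speed limit or range.

## Working session

There is one attempt and no reset: what is moved stays moved. The work goes in short steps, Python scripts to look and compute and a tool call to move; the robot and the scene stay as the last step left them, time stands still between calls to the robot, and variables do not carry over. Pictures are saved under pics/ and viewed, and the job is handed in when it is done.

Besides the shell and the picture viewer there is one more tool, called after "Call:" as name(argument=value, ...) on one line, values as JSON. apply_moves: Moves the arm, as the interface text tells. Its arguments: {"type":"object","properties":{"motion":{"type":"array"},"hand":{"type":"number"}},"required":["motion"]}

```bash
mkdir -p pics; ls; cat > h.py <<'E'
import numpy as np, cv2
from plant import ctrl
def snap(n):
    im,d=ctrl.snapshot(n); return im.copy(),np.array(d),ctrl.camera_model(n)
def pts(d,m):
    v,u=np.mgrid[0:d.shape[0],0:d.shape[1]]
    P=np.stack([(u-m['cx'])/m['fx']*d,(v-m['cy'])/m['fy']*d,d,np.ones_like(d)],-1)
    W=P@np.array(m['cam_to_world']).T
    W=W[...,:3]; W[d<=0]=np.nan
    return W
def ray(m,u,v,z):
    T=np.array(m['cam_to_world']); r=T[:3,:3]@np.array([(u-m['cx'])/m['fx'],(v-m['cy'])/m['fy'],1]); o=T[:3,3]
    return o+r*(z-o[2])/r[2]
E
python3 - <<'E'
from h import *
for n in ('side','top'):
    im,d,m=snap(n); cv2.imwrite(f'pics/{n}0.png',im); np.savez(f'{n}0.npz',im=im,d=d)
    print(n,m['fx'],m['cx'],m['cy'],np.round(np.array(m['cam_to_world']),3).tolist())
print(ctrl.get_obs())
E
```

```text
pics
side 367.08905754490394 325.93604363010184 202.58760375679478 [[-0.695, -0.523, 0.494, -0.135], [-0.719, 0.511, -0.471, 0.551], [-0.006, -0.682, -0.731, 0.998], [0.0, 0.0, 0.0, 1.0]]
top 517.8522879017279 318.7991428092341 204.28268401322984 [[0.031, -0.974, 0.225, 0.135], [-1.0, -0.03, 0.008, 0.001], [-0.001, -0.226, -0.974, 1.517], [0.0, 0.0, 0.0, 1.0]]
{'clock': 0.1, 'joint_pos': array([-5.07581140e+01,  2.05879195e+01,  6.38663594e-01, -1.76148440e-02,
       -7.01377998e+01, -1.65084274e+01]), 'qvel': array([-6.48644702e-03, -6.38325542e-02,  9.71608241e-02,  4.45468933e-02,
        1.36386087e-01,  2.45353902e-05]), 'tau': array([-2.99257845e-04, -5.84163916e+01,  2.93750685e+01,  7.01546252e+00,
        1.01826258e-02, -7.49711035e-05]), 'tool_pos': array([ 0.26066164, -0.62214858,  0.22570741]), 'orientation': array([-1.79991138e+02, -8.81729056e-02,  1.12727454e+02]), 'force': array([0.23911688, 0.01423905, 0.22572412]), 'moment': array([-0.06683152, -0.01524943,  0.00458476]), 'opening': 0.08758556879118128}
```

View pics/side0.png

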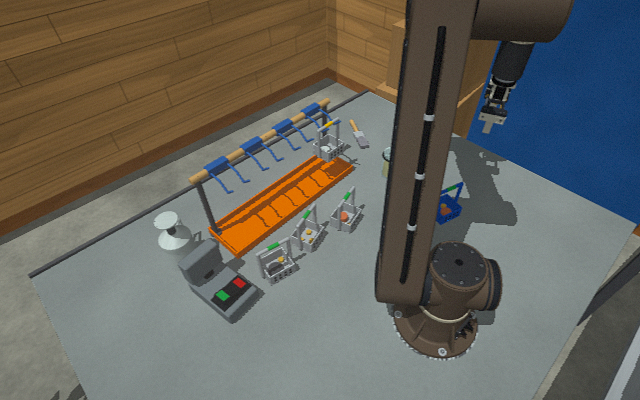

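View pics/top0.png

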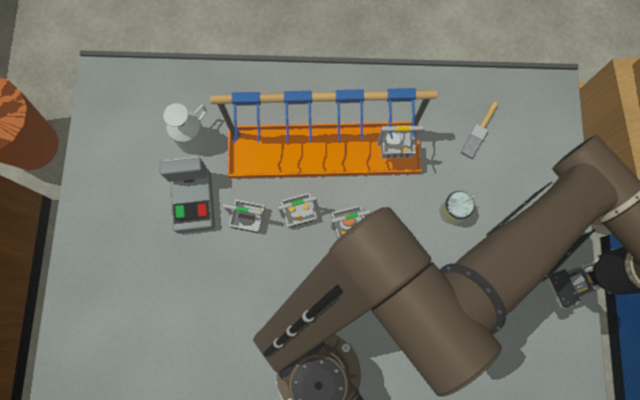

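The top view shows the lamp at (188,200), with green at (180,211) and red at (203,210). Washed baskets are at about (247,213), (299,208) and (350,218), and the dry basket hangs at (400,140) on the right-most hook. The jar is at (459,205). The side view shows a blue basket at (449,200), which is a decoy. The arm hides part of the scene.

```bash
cat > meas.py <<'E'
from h import *
import sys
def blobs(im,W,lo,hi,amin=12):
    hsv=cv2.cvtColor(im,cv2.COLOR_BGR2HSV); mk=cv2.inRange(hsv,lo,hi)
    n,l,s,c=cv2.connectedComponentsWithStats(mk)
    out=[]
    for i in range(1,n):
        if s[i,4]>=amin:
            w=W[l==i]; w=w[~np.isnan(w[:,0])]
            if len(w)<5: continue
            md=np.median(w,0)
            q=w[np.abs(w[:,2]-md[2])<.02][:,:2]; q=q-q.mean(0)
            e=np.linalg.svd(q,full_matrices=False)[2][0]; a=np.degrees(np.arctan2(e[1],e[0]))
            out.append((np.round(c[i]).astype(int).tolist(),int(s[i,4]),np.round(md,4).tolist(),round(float(a)),np.round(np.ptp(w,axis=0),3).tolist()))
    return out
COL={'green':((45,110,60),(80,255,255)),'yellow':((22,150,120),(33,255,255)),'red':((0,170,90),(5,255,255)),'blue':((105,150,60),(125,255,255)),'orange':((8,200,120),(16,255,255))}
if __name__=='__main__':
  for n in ('side','top'):
    im,d,m=snap(n); tag=sys.argv[1]; cv2.imwrite(f'pics/{n}{tag}.png',im); np.savez(f'{n}{tag}.npz',im=im,d=d)
    W=pts(d,m)
    for k in (sys.argv[2].split(',') if len(sys.argv)>2 else COL):
        for b in blobs(im,W,*COL[k]): print(n,k,*b)
E
python3 meas.py 1
```

```text
side green [451, 188] 30 [0.2057, -0.3541, 0.1311] 76 [0.046, 0.162, 0.133]
side green [347, 195] 30 [0.4256, -0.0786, 0.1312] 105 [0.014, 0.034, 0.012]
side green [306, 214] 34 [0.4588, 0.0709, 0.1311] 106 [0.015, 0.037, 0.011]
side green [273, 246] 49 [0.4352, 0.2225, 0.1306] 79 [0.015, 0.032, 0.011]
side green [222, 295] 91 [0.4367, 0.4084, 0.0743] -171 [0.037, 0.026, 0.011]
side yellow [328, 124] 26 [0.6384, -0.2035, 0.2462] 92 [0.239, 0.238, 0.247]
side yellow [280, 259] 13 [0.4515, 0.1951, 0.0126] 176 [0.016, 0.008, 0.008]
side red [239, 282] 71 [0.4457, 0.3492, 0.061] -174 [0.036, 0.024, 0.009]
side blue [579, 108] 23128 [0.1193, -1.2251, 0.0661] -180 [0.959, 1.198, 1.216]
side blue [310, 108] 83 [0.7213, -0.191, 0.2766] 93 [0.028, 0.073, 0.009]
side blue [324, 113] 29 [0.6882, -0.2252, 0.2589] -176 [0.078, 0.05, 0.036]
side blue [312, 120] 32 [0.688, -0.1656, 0.2568] 178 [0.313, 0.258, 0.26]
side blue [283, 129] 144 [0.7085, -0.0431, 0.2754] 140 [0.363, 0.216, 0.278]
side blue [301, 133] 40 [0.658, -0.0917, 0.2556] -178 [0.103, 0.011, 0.029]
side blue [252, 148] 163 [0.7008, 
[... 2139 characters left out ...]
 0.071, 0.016]
top orange [321, 151] 1591 [0.6745, 0.0059, 0.007] 85 [0.175, 0.489, 0.043]
top orange [372, 127] 28 [0.7347, -0.143, 0.0067] 93 [0.011, 0.047, 0.012]
top orange [249, 135] 109 [0.696, 0.2368, 0.0061] 84 [0.046, 0.065, 0.018]
top orange [299, 128] 24 [0.7237, 0.0819, 0.0074] -88 [0.007, 0.053, 0.018]
top orange [370, 133] 40 [0.7156, -0.1348, 0.0073] 102 [0.024, 0.043, 0.016]
top orange [230, 142] 28 [0.6685, 0.2926, 0.0239] -176 [0.052, 0.005, 0.031]
top orange [232, 162] 111 [0.6054, 0.2811, 0.0092] -176 [0.11, 0.033, 0.037]
top orange [410, 170] 15 [0.5932, -0.2554, 0.0261] 60 [0.016, 0.017, 0.031]
top orange [417, 170] 13 [0.5946, -0.2772, 0.0254] 137 [0.016, 0.013, 0.038]
```

Call:
apply_moves(motion=[[[4, 8, 2], 0], [[8, 16, 2], 0], [[12, 24, 2], 0], [[16, 32, 2], 0], [[20, 40, 2], 0], [[20, 45, 2], 0], [[20, 50, 2], 0], [[20, 55, 2], 0], [[20, 60, 2], 0], [[20, 60, 2], 0]], hand=0)

```text
clock: 1.2
tool_pos: [0.435, -0.1569, 0.246]
orientation: [180.0, 0.0, 112.7]
force: [0.8, 0.2, 1.6]
opening: 0.0131
```

Call:
apply_moves(motion=[[[1, 6, 0], 0], [[2, 12, 0], 0], [[3, 18, 0], 0], [[3, 24, 0], 0], [[2, 30, 0], -4], [[1, 36, 0], -8], [[0, 42, 0], -12], [[0, 48, 0], -14], [[0, 53, 0], -14], [[0, 53, 0], -14]])

```text
clock: 2.2
tool_pos: [0.436, 0.3398, 0.2461]
orientation: [180.0, -0.0, 98.8]
force: [0.5, -0.1, 0.3]
opening: 0.0004
```

```bash
python3 meas.py 2 green,red,yellow; python3 -c "
from h import *
o=ctrl.get_obs();print(o['tool_pos'],o['orientation'],o['joint_pos'])"
```

```text
side green [451, 188] 32 [0.2069, -0.3535, 0.1304] 77 [0.044, 0.154, 0.129]
side green [347, 195] 32 [0.4256, -0.0785, 0.1315] 106 [0.081, 0.103, 0.132]
side green [306, 214] 35 [0.4576, 0.0707, 0.1316] 109 [0.018, 0.039, 0.009]
side green [273, 246] 42 [0.4345, 0.2229, 0.1303] 80 [0.014, 0.035, 0.013]
side green [222, 295] 91 [0.437, 0.4086, 0.0743] -170 [0.038, 0.025, 0.01]
side red [239, 282] 72 [0.4461, 0.3487, 0.0606] -174 [0.036, 0.024, 0.009]
top green [297, 202] 41 [0.4599, 0.0734, 0.1306] -71 [0.017, 0.027, 0.009]
top green [179, 211] 115 [0.4333, 0.4102, 0.0742] -171 [0.059, 0.089, 0.267]
top green [242, 209] 37 [0.4361, 0.2242, 0.1311] -102 [0.012, 0.031, 0.013]
top green [351, 216] 44 [0.4268, -0.0758, 0.1314] 106 [0.016, 0.03, 0.015]
top green [455, 300] 58 [0.2082, -0.3549, 0.1308] 74 [0.016, 0.059, 0.111]
top red [202, 210] 98 [0.4453, 0.3507, 0.0605] -170 [0.035, 0.024, 0.017]
top yellow [403, 128] 69 [0.6399, -0.2029, 0.2454] -86 [0.112, 0.069, 0.242]
top yellow [305, 206] 13 [0.4751, 0.055, 0.0139] -163 [0.01, 0.009, 0.009]
top yellow [291, 208] 15 [0.4674, 0.0962, 0.0115] 121 [0.011, 0.012, 0.013]
top yellow [344, 232] 13 [0.4013, -0.0622, 0.0134] -95 [0.007, 0.012, 0.01]
[0.43627637 0.34252624 0.24490994] [-1.79988450e+02  1.42683143e-02  9.89461552e+01] [ 5.83663036e+01  8.56178054e+00 -1.30493798e+01  5.48169018e-04
 -6.84071896e+01 -1.39420352e+02]
```

View pics/top2.png

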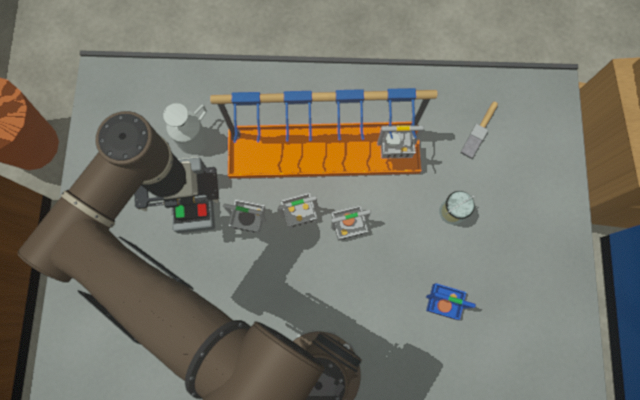

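View pics/side2.png

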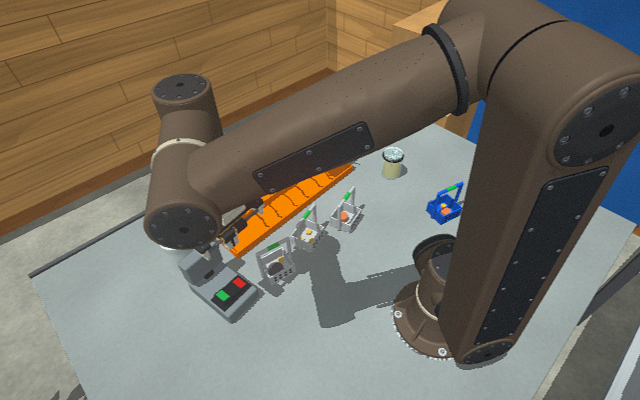

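Candidates in the top view:
- **Washed grips (green):** (242,209), (297,202) and (351,216). These are wanted.
- **Green field on the rocker:** (179,211). This is the "on" end.
- **Green grip on the blue basket:** (455,300). This is a decoy, so I leave it.
- **Dry grip (yellow):** (403,128). This is wanted. The yellow blobs at (291,208), (305,206) and (344,232) are only contents of the baskets.

No fourth washed basket is visible. I'll check these in one close crop.

```bash
python3 - <<'E'
import cv2
im=cv2.imread('pics/top2.png'); cv2.imwrite('pics/crop2.png',cv2.resize(im[80:250,160:430],None,fx=2.9,fy=2.9,interpolation=cv2.INTER_CUBIC))
E
```

```text
(no output)
```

View pics/crop2.png

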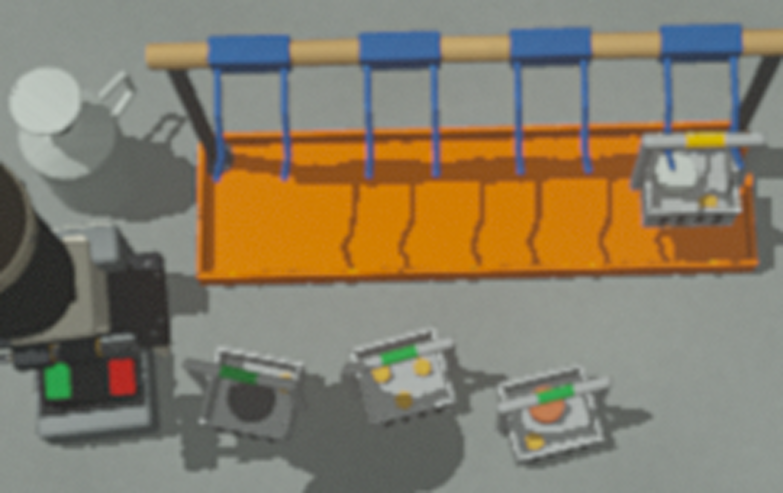

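The crop confirms three steel baskets with green grips and one yellow-grip basket on the right-most hook. Next I press the green end.

Call:
apply_moves(motion=[[[0, 3.5, 0], 0], [[0, 6.8, -2], 0], [[0, 6.8, -6], 0], [[0, 6.8, -10], 0], [[0, 6.8, -14], 0], [[0, 6.8, -14.5], 0], [[0, 6.8, -14.5], 0], [[0, 6.8, -14.5], 0]])

```text
clock: 3.1
tool_pos: [0.4377, 0.4067, 0.103]
orientation: [179.9, -0.1, 98.8]
force: [-0.7, 0.0, 1.4]
opening: 0.0003
```

Call:
apply_moves(motion=[[[0, 0, -1], 0], [[0, 0, -2], 0], [[0, 0, -2.5], 0], [[0, 0, -3], 0], [[0, 0, -3.4], 0], [[0, 0, -3.8], 0], [[0, 0, -4.2], 0], [[0, 0, -4.4], 0], [[0, 0, -4.4], 0]])

```text
clock: 4.0
tool_pos: [0.4378, 0.4081, 0.0632]
orientation: [179.7, -0.2, 98.9]
force: [-15.8, -3.9, 49.6]
opening: 0.0005
```

```bash
python3 -c "
from h import *
o=ctrl.get_obs();print(o['tool_pos'],o['force'])"; python3 meas.py 3 green,red |grep -v 0.13
```

```text
[0.43780886 0.40806847 0.06320092] [-15.75585828  -3.93787575  49.55414943]
side green [224, 302] 33 [0.424, 0.4164, 0.0602] 72 [0.228, 0.072, 0.381]
side red [239, 283] 32 [0.4348, 0.3535, 0.0754] 106 [0.016, 0.022, 0.01]
```

Call:
apply_moves(motion=[[[0, 0, 2], 0], [[0, 0, 6], 0], [[0, 0, 11], 0], [[0, -5, 16], 8], [[0, -10, 20], 16], [[0, -15, 20], 24], [[0, -15, 20], 32], [[0, -15, 20], 40]])

```text
clock: 4.9
tool_pos: [0.4366, 0.2526, 0.2586]
orientation: [179.9, 0.0, 138.9]
force: [0.0, 0.6, 0.2]
opening: 0.0004
```

```bash
python3 meas.py 4 green,red,yellow; python3 - <<'E'
from h import *
from meas import blobs
# rail / prong geometry from top: clip centres and prong direction
m=ctrl.camera_model('top'); z=np.load('top4.npz'); W=pts(z['d'],m); hsv=cv2.cvtColor(z['im'],cv2.COLOR_BGR2HSV)
mk=cv2.inRange(hsv,(105,150,60),(125,255,255))>0
for n in('top','side'):
    z=np.load(n+'4.npz');m=ctrl.camera_model(n);W=pts(z['d'],m);hsv=cv2.cvtColor(z['im'],cv2.COLOR_BGR2HSV)
    mk=(cv2.inRange(hsv,(105,150,60),(125,255,255))>0)&(W[...,0]>.55)&(W[...,0]<.68)&(abs(W[...,1])<.35)&(W[...,2]>.22)&(W[...,2]<.3)
    l,c=cv2.connectedComponents(mk.astype(np.uint8)); 
    for i in range(1,l):
        w=W[c==i]
        if len(w)>8:
            k=np.argmin(w[:,2]); a=np.polyfit(w[:,0],w[:,1],1); print(n,len(w),'xmin',w[:,0].min().round(4),'ymid',np.polyval(a,.645).round(4),'dydx',a[0].round(3),'lowest',w[k].round(4))
    rm=cv2.inRange(hsv,(8,60,90),(22,190,255))>0
    r=rm&(W[...,2]>.255)&(W[...,2]<.28)&(W[...,0]>.66)&(W[...,0]<.78)&(abs(W[...,1])<.3)
    w=W[r]; a=np.polyfit(w[:,1],w[:,0],1); print(n,'rail',len(w),a,np.degrees(np.arctan(-a[0])))
E
```

```text
side green [451, 188] 32 [0.2068, -0.3547, 0.1309] 75 [0.046, 0.161, 0.133]
side green [347, 195] 32 [0.4259, -0.0789, 0.1304] 105 [0.081, 0.102, 0.132]
side green [306, 214] 31 [0.4579, 0.0705, 0.131] 108 [0.015, 0.035, 0.01]
side green [273, 246] 47 [0.4348, 0.2222, 0.1301] 79 [0.013, 0.033, 0.011]
side green [221, 299] 102 [0.4366, 0.4149, 0.0605] -170 [0.036, 0.026, 0.01]
side red [236, 281] 84 [0.4449, 0.3555, 0.0745] -174 [0.034, 0.024, 0.009]
side yellow [443, 205] 12 [0.2227, -0.3778, 0.0137] 90 [0.012, 0.021, 0.008]
side yellow [280, 259] 17 [0.4531, 0.1943, 0.0135] 133 [0.013, 0.015, 0.007]
top green [298, 202] 38 [0.4601, 0.0709, 0.1305] -71 [0.016, 0.03, 0.01]
top green [242, 209] 47 [0.4356, 0.2245, 0.1311] -103 [0.015, 0.031, 0.012]
top green [178, 215] 59 [0.4245, 0.4174, 0.0606] -136 [0.077, 0.108, 0.318]
top green [351, 215] 43 [0.4274, -0.0757, 0.13] 107 [0.016, 0.03, 0.012]
top green [455, 300] 57 [0.2081, -0.3539, 0.132] -106 [0.015, 0.032, 0.015]
top red [198, 207] 56 [0.4511, 0.357, 0.0744] -152 [0.025, 0.023, 0.014]
top yellow [403, 128] 69 [0.6401, -0.2027, 0.2458] -86 [0.109, 0.068, 0.242]
top rail 944 [-0.05704343  0.71168051] 3.2648096296550535Traceback (most recent call last):
  File "<stdin>", line 16, in <module>
    raise TypeError("expected non-empty vector for x")
TypeError: expected non-empty vector for x
```

The lamp is on: green z is 60 mm and red z is 75 mm. The rack yaw is about 3.3°, and the seats are h1 (.638,-.198), h2 (.630,-.063), h3 (.6225,.072) and h4 (.615,.207). Next I fetch the dry basket.

Call:
apply_moves(motion=[[[1, -4, 4], 5], [[2, -9, 6], 11], [[3, -14, 7], 17], [[5, -19, 7], 23], [[7, -24, 7], 29], [[9, -29, 7], 35], [[12, -34, 7], 41], [[16, -39, 7], 44.4], [[20, -43, 7], 44.4], [[20, -45, 7], 44.4]], hand=5)

```text
clock: 6.0
tool_pos: [0.629, -0.1791, 0.3252]
orientation: [180.0, -0.1, -177.1]
force: [0.5, 1.8, 0.2]
opening: 0.0501
```

Call:
apply_moves(motion=[[[0, 0, 0], 0], [[0, 0, 0], 0]])

```text
clock: 6.2
tool_pos: [0.6277, -0.1787, 0.3243]
orientation: [180.0, -0.2, -177.2]
force: [-0.3, 0.7, -0.1]
opening: 0.0498
```

```bash
python3 meas.py 5 yellow;python3 -c "
from h import *
o=ctrl.get_obs();print(o['tool_pos'],o['orientation'],o['opening'],o['joint_pos'])"
```

```text
side yellow [328, 124] 25 [0.6373, -0.2022, 0.2467] 93 [0.008, 0.035, 0.011]
side yellow [280, 259] 13 [0.454, 0.1913, 0.0122] 162 [0.018, 0.011, 0.008]
[ 0.6272888  -0.17724009  0.32606375] [ 1.79987473e+02 -7.96940109e-02 -1.76963170e+02] 0.04994128839350379 [ 1.32823865e+00  1.59903768e+01  6.93262140e+00 -1.02708409e-02
 -8.10222768e+01  1.71019275e+00]
```

Call:
apply_moves(motion=[[[1.1, -2.2, 0], 0.3], [[1.1, -2.2, 0], 0.3], [[1.1, -2.2, -2], 0.3], [[1.1, -2.2, -4], 0.3], [[1.1, -2.2, -6], 0.3], [[1.1, -2.2, -8], 0.3], [[1.1, -2.2, -9.5], 0.3], [[1.1, -2.2, -10.4], 0.3], [[1.1, -2.2, -10.4], 0.3], [[1.1, -2.2, -10.4], 0.3]])

```text
clock: 7.3
tool_pos: [0.6387, -0.1994, 0.2239]
orientation: [-180.0, 0.1, -176.5]
force: [0.0, 0.3, 0.2]
opening: 0.0497
```

```bash
python3 meas.py 6 yellow;python3 -c "
from h import *
o=ctrl.get_obs();print(o['tool_pos'],o['orientation'],o['force'])
a=cv2.imread('pics/side6.png')[60:200,240:400]; b=cv2.imread('pics/top6.png')[60:200,330:490]
cv2.imwrite('pics/c6.png',cv2.resize(np.hstack([a,b]),None,fx=2.5,fy=2.5))"
```

```text
side yellow [328, 124] 20 [0.6378, -0.1998, 0.2464] 94 [0.007, 0.026, 0.01]
side yellow [281, 259] 13 [0.4531, 0.1923, 0.0129] 155 [0.012, 0.012, 0.011]
top yellow [405, 128] 26 [0.6394, -0.2058, 0.2461] -88 [0.008, 0.022, 0.011]
top yellow [291, 209] 12 [0.4647, 0.0968, 0.0153] -144 [0.165, 0.054, 0.732]
[ 0.63892117 -0.19975557  0.22417311] [-1.79976195e+02  1.05361678e-01 -1.76553619e+02] [ 0.2932191  -0.04239729  0.14071359]
```

View pics/c6.png

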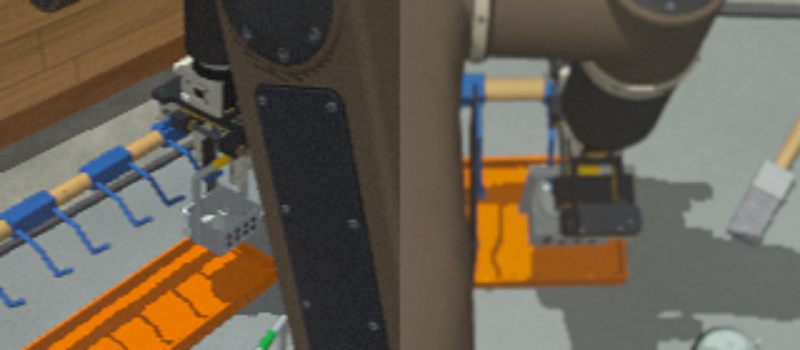

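The fingers straddle the yellow bar at side-crop (225,160), clear of the rail. I close them and lift.

Call:
apply_moves(motion=[[[0, 0, 0], 0], [[0, 0, 0], 0], [[0, 0, 0], 0], [[0, 0, 0], 0], [[0, 0, 0.5], 0], [[0, 0, 1.5], 0], [[0, 0, 3], 0], [[0, 0, 4.5], 0], [[0, 0, 4.5], 0]], hand=0)

```text
clock: 8.3
tool_pos: [0.6393, -0.2003, 0.2707]
orientation: [-179.9, 0.2, -176.6]
force: [0.7, -0.2, -2.6]
opening: 0.0111
```

Call:
apply_moves(motion=[[[-3, -0.2, 0], 0], [[-6, -0.4, 0], 0], [[-10, -1, 0], 0], [[-14.4, -1.5, 0], 0], [[-14.4, -1.5, -4], 0], [[-14.4, -1.5, -8], 0], [[-14.4, -1.5, -11], 0], [[-14.4, -1.5, -13], 0], [[-14.4, -1.5, -14], 0], [[-14.4, -1.5, -14], 0]])

```text
clock: 9.3
tool_pos: [0.4934, -0.2148, 0.1265]
orientation: [180.0, -0.2, -176.6]
force: [-0.6, 0.1, -2.4]
opening: 0.011
```

```bash
python3 meas.py 7 yellow,green;python3 -c "
from h import *
o=ctrl.get_obs();print(o['tool_pos'],o['orientation'],o['force'])
"
```

```text
side yellow [280, 259] 13 [0.4562, 0.1926, 0.0133] 160 [0.015, 0.009, 0.006]
side green [347, 195] 32 [0.4263, -0.0795, 0.1306] 106 [0.082, 0.103, 0.133]
side green [306, 214] 34 [0.4584, 0.0707, 0.1311] 105 [0.016, 0.037, 0.011]
side green [273, 246] 49 [0.4361, 0.222, 0.1301] 80 [0.014, 0.035, 0.014]
side green [221, 299] 103 [0.4368, 0.4146, 0.0605] -172 [0.037, 0.025, 0.01]
top yellow [291, 208] 15 [0.4677, 0.0967, 0.0126] 120 [0.01, 0.012, 0.013]
top green [296, 202] 37 [0.4592, 0.0761, 0.1302] 110 [0.132, 0.049, 0.541]
top green [178, 212] 100 [0.4363, 0.4164, 0.0608] -173 [0.037, 0.025, 0.017]
top green [242, 209] 47 [0.4368, 0.2249, 0.1301] -100 [0.015, 0.031, 0.016]
top green [455, 300] 57 [0.2083, -0.3536, 0.1309] -103 [0.015, 0.032, 0.012]
[ 0.49495144 -0.21509094  0.12860543] [-1.79975952e+02  4.21484008e-02 -1.76549593e+02] [ 1.46674711 -0.65255046 -2.66760659]
```

View pics/side7.png

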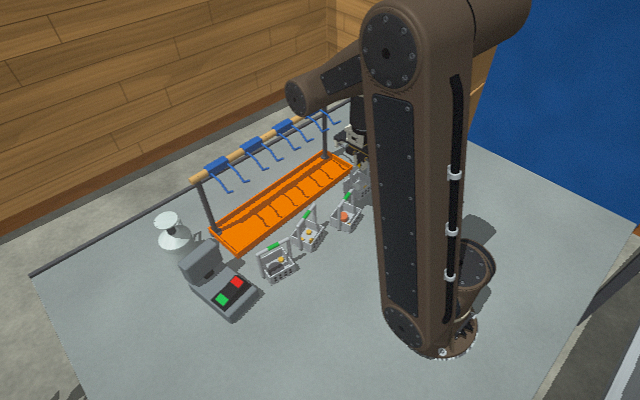

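The dry basket is off the hook and held beside the arm at (360,175). The other baskets haven't moved. I lower it.

Call:
apply_moves(motion=[[[0, 0, -0.6], 0], [[0, 0, -1.1], 0], [[0, 0, -1.5], 0], [[0, 0, -1.7], 0], [[0, 0, -1.8], 0], [[0, 0, -1.8], 0]])

```text
clock: 10.0
tool_pos: [0.4959, -0.2148, 0.113]
orientation: [-179.9, 0.2, -176.5]
force: [-6.3, 7.6, 22.7]
opening: 0.0108
```

Call:
apply_moves(motion=[[[0, 0, 0.3], 0], [[0, 0, 0.3], 0]])

```text
clock: 10.2
tool_pos: [0.4948, -0.2149, 0.1134]
orientation: [-180.0, 0.1, -176.6]
force: [1.8, 2.3, 4.0]
opening: 0.011
```

Call:
apply_moves(motion=[[[0, 0, 0], 0], [[0, 0, 0], 0], [[0, 0, 0], 0], [[0, 0, 2], 0], [[0, 0, 5], 0], [[0, 0, 9], 0], [[0, 0, 13], 0], [[0, 3, 14], 6], [[0, 6, 14], 12], [[-2, 9, 14], 14]], hand=5)

```text
clock: 11.2
tool_pos: [0.4755, -0.1241, 0.2527]
orientation: [-180.0, 0.0, -162.4]
force: [-0.3, 1.3, 0.2]
opening: 0.05
```

```bash
python3 meas.py 8 yellow,green;python3 -c "
from h import *
o=ctrl.get_obs();print(o['tool_pos'],o['orientation'],o['force'])
"
```

```text
side yellow [360, 166] 23 [0.4934, -0.218, 0.1308] 94 [0.09, 0.142, 0.133]
side yellow [280, 259] 15 [0.4543, 0.1935, 0.0138] 163 [0.015, 0.012, 0.009]
side green [347, 196] 24 [0.4257, -0.0793, 0.1312] -74 [0.015, 0.035, 0.008]
side green [306, 214] 34 [0.4578, 0.0704, 0.1312] 105 [0.014, 0.039, 0.01]
side green [273, 246] 48 [0.4355, 0.2226, 0.1309] 80 [0.012, 0.034, 0.011]
side green [221, 299] 103 [0.4362, 0.4146, 0.0608] -170 [0.039, 0.026, 0.011]
top yellow [403, 193] 35 [0.4954, -0.2179, 0.1305] 98 [0.013, 0.026, 0.016]
top yellow [344, 232] 15 [0.4011, -0.062, 0.0118] 86 [0.011, 0.012, 0.014]
top green [178, 212] 100 [0.4366, 0.4171, 0.0614] -172 [0.036, 0.026, 0.021]
top green [242, 209] 48 [0.4361, 0.2241, 0.1309] -102 [0.014, 0.031, 0.016]
top green [352, 215] 36 [0.4272, -0.0782, 0.1318] 107 [0.016, 0.03, 0.018]
top green [455, 300] 58 [0.2081, -0.3538, 0.1306] -104 [0.015, 0.033, 0.011]
[ 0.47273747 -0.12284984  0.25300069] [ 1.79956466e+02  1.60903220e-02 -1.62385620e+02] [-0.2643285   0.16355327 -0.17420081]
```

View pics/top8.png

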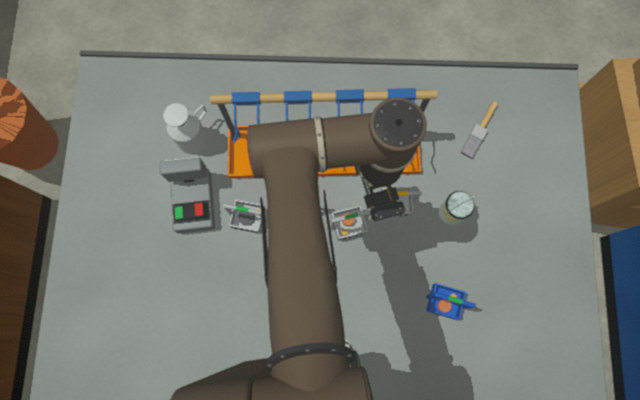

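The dry basket stands upright at (.495,-.218), with its grip top at z=131 mm (top pixel (403,193)). Next is the right-hand washed basket, for hook 2.

Call:
apply_moves(motion=[[[-2.5, 2.4, 0], -1], [[-4.7, 4.4, 0], -1], [[-4.7, 4.4, -2], -1], [[-4.7, 4.4, -5], -1], [[-4.7, 4.4, -8], -1], [[-4.7, 4.4, -11], -1], [[-4.7, 4.4, -13.5], -1], [[-4.7, 4.4, -14.5], -1], [[-4.7, 4.4, -14.5], -1], [[-4.7, 4.4, -14.5], -1]])

```text
clock: 12.3
tool_pos: [0.4281, -0.081, 0.1086]
orientation: [-180.0, 0.0, -163.6]
force: [-0.7, 1.0, 0.6]
opening: 0.0499
```

```bash
python3 meas.py 9 green |head -4;python3 -c "
from h import *
o=ctrl.get_obs();print(o['tool_pos'],o['orientation'],o['force'])
a=cv2.imread('pics/side9.png')[130:270,270:430]; b=cv2.imread('pics/top9.png')[140:280,280:440]
cv2.imwrite('pics/c9.png',cv2.resize(np.hstack([a,b]),None,fx=2.5,fy=2.5))"
```

```text
side green [347, 196] 31 [0.4249, -0.0775, 0.1313] 105 [0.112, 0.113, 0.187]
side green [306, 214] 35 [0.4578, 0.0701, 0.1311] 108 [0.019, 0.04, 0.014]
side green [273, 246] 48 [0.4351, 0.2222, 0.1308] 79 [0.014, 0.034, 0.012]
side green [221, 299] 103 [0.4366, 0.4149, 0.0608] -171 [0.037, 0.025, 0.01]
[ 0.42839557 -0.08082379  0.10907075] [-1.79981630e+02  1.22699091e-01 -1.63556178e+02] [-0.24602049  0.05965268  1.25291868]
```

View pics/c9.png

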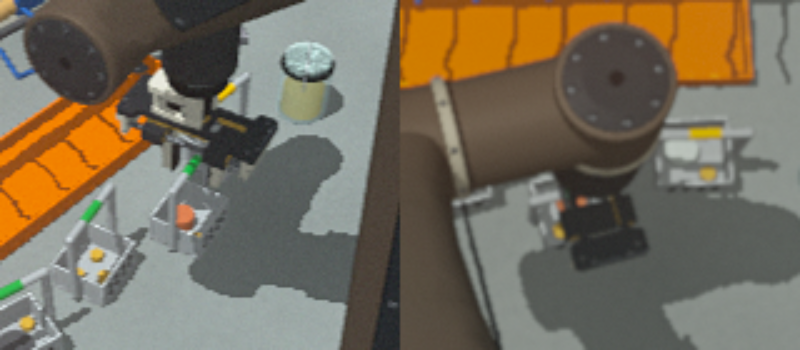

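The fingers straddle the green bar at side-crop (190,165). I close and lift.

Call:
apply_moves(motion=[[[0, 0, 0], 0], [[0, 0, 0], 0], [[0, 0, 0], 0], [[0, 0, 0], 0], [[0, 0, 1], 0], [[0, 0, 4], 2], [[0, 0, 8], 5], [[0, 0, 12], 8], [[0, 0, 16.6], 13], [[0, 0, 16.6], 13]], hand=0)

```text
clock: 13.4
tool_pos: [0.4304, -0.0811, 0.281]
orientation: [-179.7, 0.6, -150.4]
force: [0.2, 0.4, -0.5]
opening: 0.0005
```

The fingers closed on nothing, so I look again.

```bash
python3 meas.py 10 green,yellow;python3 -c "
from h import *
a=cv2.imread('pics/side10.png')[130:270,270:430]; b=cv2.imread('pics/top10.png')[140:280,280:440]
cv2.imwrite('pics/c10.png',cv2.resize(np.hstack([a,b]),None,fx=2.5,fy=2.5))"
```

```text
side green [451, 188] 32 [0.2069, -0.3552, 0.1299] 72 [0.047, 0.162, 0.137]
side green [347, 195] 31 [0.4253, -0.0791, 0.1312] 107 [0.017, 0.037, 0.01]
side green [306, 214] 34 [0.4582, 0.0708, 0.1317] 108 [0.019, 0.036, 0.012]
side green [273, 246] 48 [0.4354, 0.2215, 0.13] 80 [0.015, 0.034, 0.013]
side green [221, 299] 103 [0.4361, 0.4148, 0.0612] -168 [0.037, 0.026, 0.011]
side yellow [360, 166] 27 [0.4926, -0.217, 0.132] 92 [0.09, 0.145, 0.134]
side yellow [280, 259] 16 [0.453, 0.1941, 0.0139] 118 [0.013, 0.021, 0.014]
top green [300, 202] 12 [0.4576, 0.0612, 0.1338] -85 [0.131, 0.028, 0.551]
top green [178, 212] 100 [0.436, 0.4167, 0.0606] -174 [0.037, 0.025, 0.021]
top green [350, 216] 31 [0.4226, -0.0674, 0.1324] -87 [0.053, 0.023, 0.239]
top green [455, 300] 57 [0.2081, -0.3541, 0.1307] -104 [0.015, 0.033, 0.015]
top yellow [402, 192] 48 [0.4954, -0.2157, 0.1299] -86 [0.041, 0.032, 0.126]
top yellow [305, 206] 13 [0.4763, 0.0551, 0.0125] -149 [0.011, 0.009, 0.01]
top yellow [403, 209] 16 [0.4764, -0.2349, 0.0145] 106 [0.01, 0.013, 0.015]
top yellow [344, 232] 14 [0.4016, -0.0609, 0.0122] -93 [0.01, 0.012, 0.01]
```

View pics/c10.png

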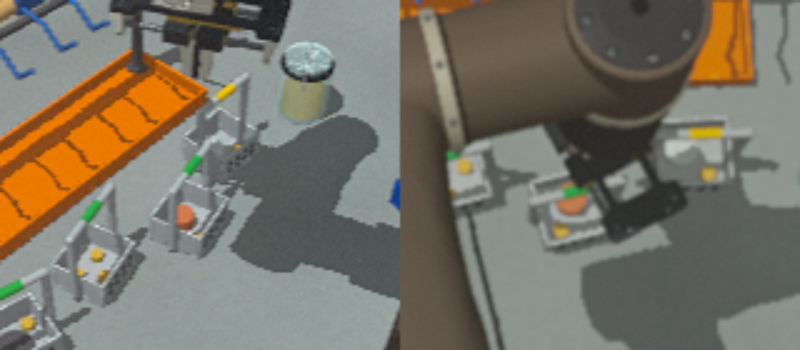

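The basket didn't move (side pixel (347,195)). I had lifted before the fingers finished closing, so I redo it with a longer wait.

Call:
apply_moves(motion=[[[-0.2, 0.2, -1], -7], [[-0.2, 0.2, -3], -13], [[-0.2, 0.2, -6], -13], [[-0.2, 0.2, -9], -13], [[-0.2, 0.2, -12], -13], [[-0.2, 0.2, -14.5], -13], [[-0.2, 0.2, -16.2], -13], [[-0.2, 0.2, -17], -13], [[-0.2, 0.2, -17], -13], [[-0.2, 0.2, -17], -13]], hand=5)

```text
clock: 14.5
tool_pos: [0.4256, -0.0789, 0.1042]
orientation: [-180.0, -0.0, -163.6]
force: [0.1, 0.1, -0.3]
opening: 0.0499
```

Call:
apply_moves(motion=[[[0, 0, 0], 0], [[0, 0, 0], 0], [[0, 0, 0], 0], [[0, 0, 0], 0], [[0, 0, 0], 0], [[0, 0, 0], 0], [[0, 0, 0], 0], [[0, 0, 0], 0]], hand=0)

```text
clock: 15.3
tool_pos: [0.4258, -0.0788, 0.1041]
orientation: [-180.0, 0.0, -163.6]
force: [0.6, 0.1, 2.2]
opening: 0.011
```

Call:
apply_moves(motion=[[[0, 0, 1], 0], [[0, 0, 3], 0], [[0, 0, 6], -3], [[0, 0, 10], -7], [[0, 0, 14], -11], [[0, 0, 18.5], -13.1], [[3, 0.4, 18.5], -13.1], [[7, 0.8, 18.5], -13.1], [[11, 1, 18.5], -13.1], [[11, 1, 18.5], -13.1]])

```text
clock: 16.3
tool_pos: [0.5384, -0.0686, 0.2873]
orientation: [-180.0, -0.2, -176.7]
force: [-0.9, 0.1, -3.7]
opening: 0.0109
```

```bash
python3 meas.py 11 green;python3 -c "
from h import *
o=ctrl.get_obs();print(o['tool_pos'],o['orientation'],o['force'],o['opening'])"
```

```text
side green [318, 139] 14 [0.5337, -0.0566, 0.3157] 90 [0.014, 0.019, 0.03]
side green [306, 214] 35 [0.4589, 0.0706, 0.131] 108 [0.019, 0.038, 0.011]
side green [273, 246] 48 [0.4357, 0.2218, 0.1304] 82 [0.015, 0.034, 0.01]
side green [221, 299] 103 [0.4361, 0.4146, 0.0612] -172 [0.038, 0.026, 0.01]
top green [178, 212] 100 [0.4362, 0.4163, 0.0612] -174 [0.036, 0.025, 0.018]
top green [238, 208] 19 [0.4377, 0.2345, 0.1327] 162 [0.143, 0.112, 0.621]
top green [455, 300] 58 [0.2081, -0.3539, 0.1303] -105 [0.015, 0.034, 0.011]
[ 0.53497257 -0.06901874  0.28771222] [-179.98986528   -0.21079214 -176.69320303] [ 0.38673316  0.1437109  -2.00008474] 0.010816681860846772
```

View pics/side11.png

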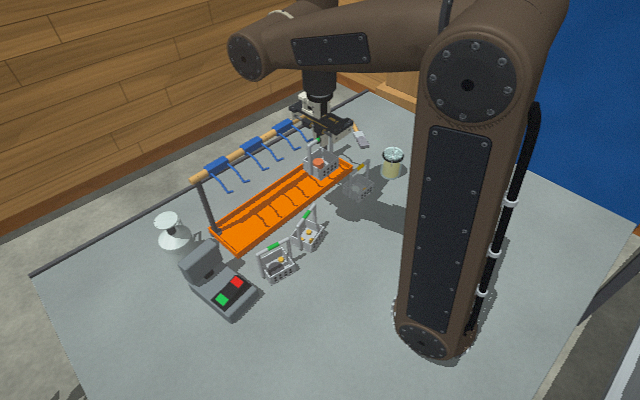

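The basket is held in front of hook 2 at (318,160). I go in over the tips and lower it.

Call:
apply_moves(motion=[[[3, 0.2, 0], 0], [[6, 0.4, 0], 0], [[9.4, 0.55, 0], 0], [[9.4, 0.55, 0], 0], [[9.4, 0.55, -1.5], 0], [[9.4, 0.55, -3], 0], [[9.4, 0.55, -4.3], 0], [[9.4, 0.55, -5.3], 0], [[9.4, 0.55, -5.8], 0], [[9.4, 0.55, -5.8], 0]])

```text
clock: 17.4
tool_pos: [0.6289, -0.0635, 0.2304]
orientation: [-180.0, -0.1, -176.7]
force: [-0.5, 0.3, -2.0]
opening: 0.011
```

```bash
python3 meas.py 12 green|head -3;python3 -c "
from h import *
o=ctrl.get_obs();print(o['tool_pos'],o['orientation'],o['force'],o['opening'])
a=cv2.imread('pics/side12.png')[80:220,210:370]; b=cv2.imread('pics/top12.png')[60:200,270:430]
cv2.imwrite('pics/c12.png',cv2.resize(np.hstack([a,b]),None,fx=2.5,fy=2.5))"
```

```text
side green [299, 142] 13 [0.6242, -0.0529, 0.2561] 127 [0.016, 0.016, 0.024]
side green [306, 214] 34 [0.4584, 0.0701, 0.1306] 105 [0.015, 0.038, 0.01]
side green [273, 246] 48 [0.4349, 0.2216, 0.1313] 82 [0.014, 0.034, 0.011]
[ 0.6296016  -0.06347724  0.23146568] [-1.79988701e+02  3.92526697e-02 -1.76657104e+02] [ 0.37087576  0.43577755 -2.61922227] 0.010626106788056843
```

View pics/c12.png

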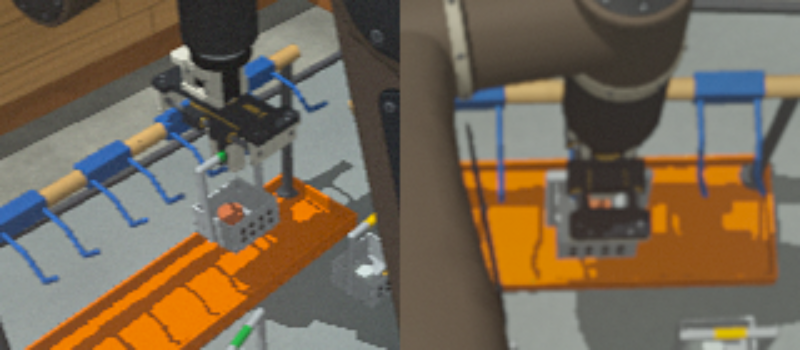

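Call:
apply_moves(motion=[[[0, 0, -0.4], 0], [[0, 0, -0.7], 0], [[0, 0, -0.9], 0], [[0, 0, -1.0], 0], [[0, 0, -1.1], 0], [[0, 0, -1.1], 0]])

```text
clock: 18.1
tool_pos: [0.6315, -0.0635, 0.2222]
orientation: [-180.0, 0.3, -176.6]
force: [2.8, -0.0, 6.2]
opening: 0.0108
```

Call:
apply_moves(motion=[[[0, 0, 0], 0], [[0, 0, 0], 0], [[0, 0, 0], 0], [[0, 0, 0], 0], [[0, 0, 0], 0], [[0, 0, 1], 0], [[0, 0, 3], 0], [[0, 0, 6], 0], [[0, 0, 10], 0], [[0, 0, 10], 0]], hand=4)

```text
clock: 19.1
tool_pos: [0.6317, -0.064, 0.3271]
orientation: [-179.9, 0.6, -176.6]
force: [-0.2, 1.0, 1.4]
opening: 0.0398
```

Call:
apply_moves(motion=[[[-4, 2, 0], 3], [[-8, 4, 0], 8], [[-12, 6, 0], 13], [[-15, 9, 0], 16], [[-17, 13, 0], 16], [[-17, 13, 0], 16]])

```text
clock: 19.7
tool_pos: [0.4576, 0.0696, 0.3215]
orientation: [179.9, 0.2, -160.4]
force: [0.1, -0.5, 0.3]
opening: 0.0399
```

```bash
python3 meas.py 13 green;python3 -c "
from h import *
o=ctrl.get_obs();print(o['tool_pos'],o['orientation'],o['force'],o['opening'])
a=cv2.imread('pics/side13.png')[80:220,210:370]; b=cv2.imread('pics/top13.png')[60:200,270:430]
cv2.imwrite('pics/c13.png',cv2.resize(np.hstack([a,b]),None,fx=2.5,fy=2.5))"
```

```text
side green [451, 188] 32 [0.2067, -0.3542, 0.1309] 74 [0.047, 0.159, 0.133]
side green [306, 214] 35 [0.46, 0.071, 0.1307] 107 [0.017, 0.037, 0.012]
side green [273, 246] 48 [0.4356, 0.2217, 0.1304] 78 [0.014, 0.035, 0.011]
side green [221, 299] 103 [0.4356, 0.4147, 0.0609] -172 [0.04, 0.026, 0.013]
top green [350, 130] 48 [0.6311, -0.0613, 0.2472] -89 [0.011, 0.029, 0.014]
top green [242, 209] 48 [0.4368, 0.2241, 0.1314] -102 [0.014, 0.031, 0.017]
top green [455, 300] 58 [0.2081, -0.3537, 0.1315] -104 [0.015, 0.034, 0.015]
[0.45916136 0.06749621 0.3209735 ] [ 1.79987062e+02  1.16560706e-01 -1.60499783e+02] [ 0.02277468 -0.71137682  0.81039748] 0.04004930164169109
```

View pics/c13.png

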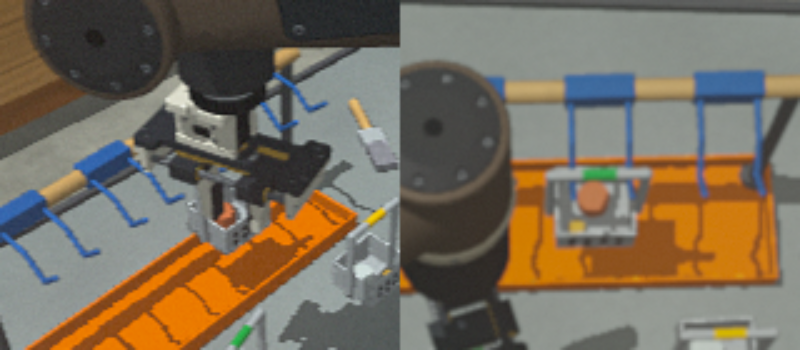

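The first washed basket hangs on hook 2: the bar is at (.631,-.061,.247 top), in the same notches and at the same height as the dry one was. Next is the middle basket.

Call:
apply_moves(motion=[[[0.1, 0.2, -2], -2.6], [[0.1, 0.2, -6], -2.6], [[0.1, 0.2, -10], -2.6], [[0.1, 0.2, -14], -2.6], [[0.1, 0.2, -17], -2.6], [[0.1, 0.2, -19.5], -2.6], [[0.1, 0.2, -21], -2.6], [[0.1, 0.2, -21.6], -2.6], [[0.1, 0.2, -21.6], -2.6], [[0.1, 0.2, -21.6], -2.6]], hand=5)

```text
clock: 20.8
tool_pos: [0.4612, 0.0684, 0.1046]
orientation: [-180.0, 0.0, -163.3]
force: [-0.5, 0.1, 0.1]
opening: 0.0501
```

```bash
python3 meas.py 14 green;python3 -c "
from h import *
o=ctrl.get_obs();print(o['tool_pos'],o['orientation'],o['force'],o['opening'])
a=cv2.imread('pics/side14.png')[130:270,230:390]; b=cv2.imread('pics/top14.png')[120:260,230:390]
cv2.imwrite('pics/c14.png',cv2.resize(np.hstack([a,b]),None,fx=2.5,fy=2.5))"
```

```text
side green [305, 215] 23 [0.4555, 0.0798, 0.1322] -69 [0.117, 0.094, 0.188]
side green [273, 246] 48 [0.4354, 0.2211, 0.1303] 79 [0.017, 0.034, 0.012]
side green [221, 299] 104 [0.4368, 0.4145, 0.061] -169 [0.037, 0.026, 0.011]
top green [350, 130] 48 [0.6308, -0.0614, 0.2467] -88 [0.011, 0.029, 0.01]
top green [455, 300] 58 [0.2082, -0.3545, 0.1306] -104 [0.016, 0.058, 0.106]
[0.46117029 0.0687143  0.10484012] [ 1.79984435e+02  1.00545641e-01 -1.63276407e+02] [ 0.8510718  -0.67003517  0.90650945] 0.04989004945483535
```

View pics/c14.png

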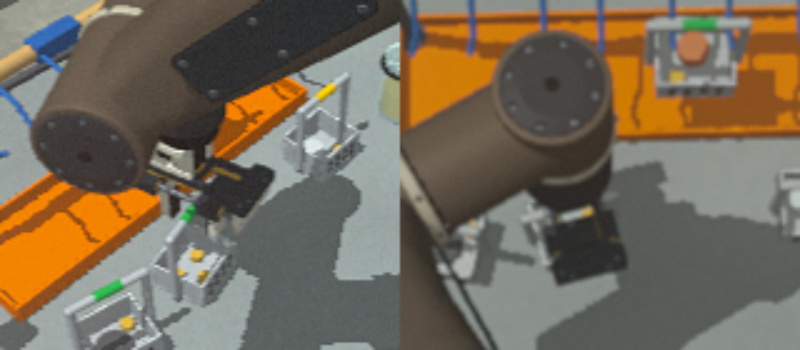

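The fingers straddle the middle bar at crop (187,215). I close.

Call:
apply_moves(motion=[[[0, 0, 0], 0], [[0, 0, 0], 0], [[0, 0, 0], 0], [[0, 0, 0], 0], [[0, 0, 0], 0], [[0, 0, 0], 0], [[0, 0, 0], 0], [[0, 0, 0], 0]], hand=0)

```text
clock: 21.7
tool_pos: [0.4606, 0.0686, 0.1039]
orientation: [-180.0, 0.0, -163.3]
force: [1.4, -1.2, 0.7]
opening: 0.0109
```

Call:
apply_moves(motion=[[[0, 0, 1], 0], [[0, 0, 3], 0], [[0, 0, 6], -3], [[0, 0, 10], -7], [[0, 0, 14], -11], [[0, 0, 18.5], -13.4], [[2, -0.1, 18.5], -13.4], [[5, -0.3, 18.5], -13.4], [[7, -0.3, 18.5], -13.4], [[7, -0.3, 18.5], -13.4]])

```text
clock: 22.7
tool_pos: [0.5317, 0.0655, 0.2883]
orientation: [-180.0, -0.1, -176.7]
force: [-1.0, -0.3, -2.7]
opening: 0.0111
```

```bash
python3 meas.py 15 green;python3 -c "
from h import *
o=ctrl.get_obs();print(o['tool_pos'],o['orientation'],o['force'],o['opening'])"
```

```text
side green [285, 160] 18 [0.528, 0.0785, 0.3149] 106 [0.016, 0.013, 0.025]
side green [273, 246] 48 [0.4353, 0.2217, 0.1305] 81 [0.015, 0.035, 0.013]
side green [221, 299] 103 [0.4371, 0.4145, 0.061] -172 [0.037, 0.026, 0.011]
top green [350, 130] 48 [0.6308, -0.0613, 0.2465] -88 [0.009, 0.029, 0.013]
top green [178, 212] 96 [0.4328, 0.4177, 0.0614] -162 [0.157, 0.209, 0.677]
top green [455, 300] 58 [0.2082, -0.3538, 0.1314] 76 [0.016, 0.059, 0.104]
[0.5297543  0.06527944 0.2883391 ] [-1.79978769e+02 -1.23310927e-01 -1.76707859e+02] [-0.3283785  -0.77033541 -2.48440519] 0.010654926298577554
```

View pics/side15.png

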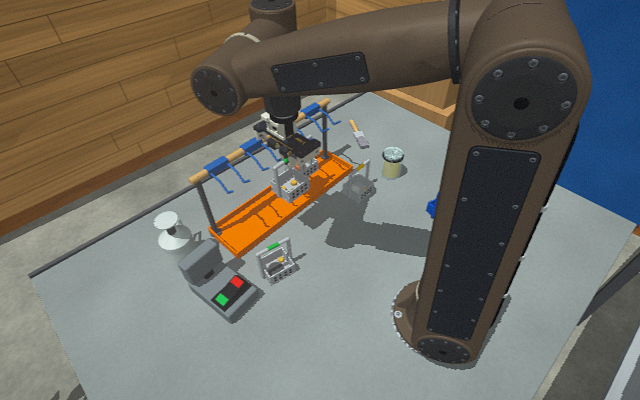

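Held in front of hook 3 at (290,180). Going in.

Call:
apply_moves(motion=[[[3, 0.2, 0], 0], [[6, 0.4, 0], 0], [[9.2, 0.5, 0], 0], [[9.2, 0.5, 0], 0], [[9.2, 0.5, -1.5], 0], [[9.2, 0.5, -3], 0], [[9.2, 0.5, -4.3], 0], [[9.2, 0.5, -5.3], 0], [[9.2, 0.5, -5.8], 0], [[9.2, 0.5, -5.8], 0]])

```text
clock: 23.8
tool_pos: [0.6219, 0.0705, 0.2304]
orientation: [-180.0, -0.1, -176.7]
force: [0.2, -0.3, -2.1]
opening: 0.0112
```

Call:
apply_moves(motion=[[[0, 0, -0.4], 0], [[0, 0, -0.7], 0], [[0, 0, -0.9], 0], [[0, 0, -1.0], 0], [[0, 0, -1.1], 0], [[0, 0, -1.1], 0]])

```text
clock: 24.4
tool_pos: [0.6243, 0.0707, 0.2221]
orientation: [180.0, 0.3, -176.6]
force: [2.1, -0.3, 5.6]
opening: 0.0106
```

Same contact signature as before. I release, rise and back out towards the third basket.

Call:
apply_moves(motion=[[[0, 0, 0], 0], [[0, 0, 0], 0], [[0, 0, 0], 0], [[0, 0, 0], 0], [[0, 0, 0], 0], [[0, 0, 1], 0], [[0, 0, 3], 0], [[0, 0, 6], 0], [[0, 0, 10], 0], [[0, 0, 10], 0]], hand=4)

```text
clock: 25.4
tool_pos: [0.6248, 0.0706, 0.3271]
orientation: [179.9, 0.6, -176.6]
force: [0.6, 0.3, 0.1]
opening: 0.0402
```

Call:
apply_moves(motion=[[[-4, 3, 0], -2], [[-8, 6, 0], -6], [[-12, 9, 0], -10], [[-16, 12, 0], -13], [[-18.8, 15, 0], -14], [[-18.8, 15, 0], -14]])

```text
clock: 26.0
tool_pos: [0.4319, 0.2231, 0.3213]
orientation: [179.8, 0.1, 169.6]
force: [0.7, 0.5, 0.8]
opening: 0.0401
```

```bash
python3 meas.py 16 green;python3 -c "
from h import *
o=ctrl.get_obs();print(o['tool_pos'],o['orientation'],o['force'],o['opening'])
a=cv2.imread('pics/side16.png')[80:220,210:370]; b=cv2.imread('pics/top16.png')[60:200,230:390]
cv2.imwrite('pics/c16.png',cv2.resize(np.hstack([a,b]),None,fx=2.5,fy=2.5))"
```

```text
side green [300, 142] 30 [0.6297, -0.0636, 0.2463] 92 [0.01, 0.032, 0.01]
side green [451, 188] 32 [0.207, -0.353, 0.1311] 76 [0.048, 0.165, 0.137]
side green [273, 246] 48 [0.4348, 0.2216, 0.1309] 79 [0.013, 0.034, 0.011]
side green [221, 299] 102 [0.4371, 0.4146, 0.0606] -170 [0.036, 0.026, 0.012]
top green [297, 130] 50 [0.6246, 0.0752, 0.2462] -87 [0.011, 0.031, 0.015]
top green [350, 130] 48 [0.6312, -0.0625, 0.2461] -86 [0.01, 0.029, 0.014]
top green [178, 212] 102 [0.4364, 0.4168, 0.0612] -173 [0.039, 0.025, 0.015]
top green [242, 209] 46 [0.4363, 0.2233, 0.1309] 77 [0.059, 0.044, 0.265]
top green [455, 300] 58 [0.2082, -0.3542, 0.1302] -105 [0.015, 0.033, 0.013]
[0.43396731 0.22134638 0.32090311] [1.79920667e+02 6.23075074e-02 1.69502738e+02] [ 0.96375411  0.85404547 -0.55994364] 0.04005988348268768
```

View pics/c16.png

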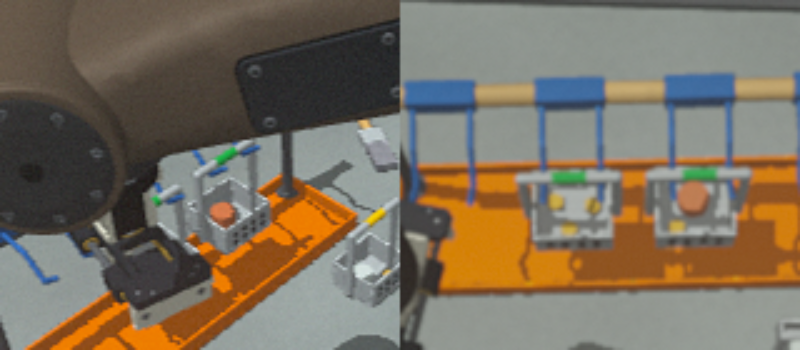

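Both baskets hang level in their notches (crop right, bars at (570,177) and (700,175)). Next is the third basket.

Call:
apply_moves(motion=[[[0.2, 0, -2], -0.6], [[0.2, 0, -6], -0.6], [[0.2, 0, -10], -0.6], [[0.2, 0, -14], -0.6], [[0.2, 0, -17], -0.6], [[0.2, 0, -19.5], -0.6], [[0.2, 0, -21], -0.6], [[0.2, 0, -21.6], -0.6], [[0.2, 0, -21.6], -0.6], [[0.2, 0, -21.6], -0.6]], hand=5)

```text
clock: 27.1
tool_pos: [0.4372, 0.2206, 0.1046]
orientation: [180.0, 0.0, 168.7]
force: [0.6, 0.1, 0.5]
opening: 0.05
```

```bash
python3 meas.py 17 green|grep -v top;python3 -c "
from h import *
o=ctrl.get_obs();print(o['tool_pos'],o['orientation'],o['force'],o['opening'])
a=cv2.imread('pics/side17.png')[160:300,200:360]; b=cv2.imread('pics/top17.png')[120:260,160:320]
cv2.imwrite('pics/c17.png',cv2.resize(np.hstack([a,b]),None,fx=2.5,fy=2.5))"
```

```text
side green [221, 299] 103 [0.4365, 0.4147, 0.0609] -172 [0.037, 0.026, 0.012]
[0.43709833 0.22089906 0.10486606] [1.79916915e+02 5.95974749e-02 1.68725510e+02] [0.65706429 0.29903025 0.02086472] 0.04997404393608827
```

View pics/c17.png

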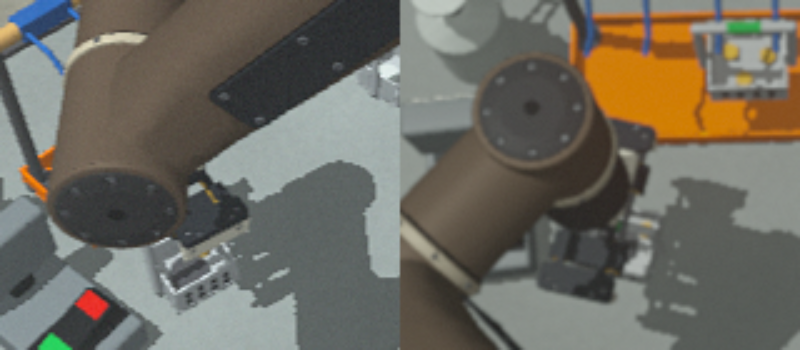

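Call:
apply_moves(motion=[[[0, 0, 0], 0], [[0, 0, 0], 0], [[0, 0, 0], 0], [[0, 0, 0], 0], [[0, 0, 0], 0], [[0, 0, 0], 0], [[0, 0, 0], 0], [[0, 0, 0], 0]], hand=0)

```text
clock: 28.0
tool_pos: [0.4363, 0.2204, 0.1037]
orientation: [-180.0, -0.0, 168.7]
force: [-0.2, 0.4, -0.4]
opening: 0.0109
```

Call:
apply_moves(motion=[[[0, 0, 1], 0], [[0, 0, 3], 0], [[0, 0, 6], 3], [[0, 0, 10], 7], [[0, 0, 14], 11], [[0, 0, 18.5], 14.6], [[2, -0.5, 18.5], 14.6], [[5, -1.2, 18.5], 14.6], [[8.4, -2, 18.5], 14.6], [[8.4, -2, 18.5], 14.6]])

```text
clock: 29.0
tool_pos: [0.5229, 0.1998, 0.2885]
orientation: [-179.9, -0.0, -176.8]
force: [-1.4, -0.1, -3.2]
opening: 0.011
```

```bash
python3 meas.py 18 green;python3 -c "
from h import *
o=ctrl.get_obs();print(o['tool_pos'],o['orientation'],o['force'],o['opening'])"
```

```text
side green [300, 142] 31 [0.6303, -0.0637, 0.2454] -86 [0.011, 0.037, 0.012]
side green [271, 161] 23 [0.6232, 0.0661, 0.2468] -86 [0.012, 0.021, 0.012]
side green [249, 185] 17 [0.5167, 0.2136, 0.3144] 65 [0.007, 0.01, 0.012]
side green [221, 299] 102 [0.4362, 0.4146, 0.0603] -169 [0.035, 0.026, 0.011]
top green [297, 130] 50 [0.624, 0.0755, 0.247] -88 [0.01, 0.031, 0.014]
top green [350, 130] 48 [0.631, -0.0612, 0.2464] -86 [0.012, 0.029, 0.012]
top green [455, 300] 58 [0.2084, -0.3538, 0.1304] -104 [0.015, 0.032, 0.013]
[0.5203957  0.20002873 0.2883959 ] [-1.79964272e+02 -9.27757511e-02 -1.76756887e+02] [-0.52908113 -0.12028916 -2.21212747] 0.010902308184213713
```

View pics/side18.png

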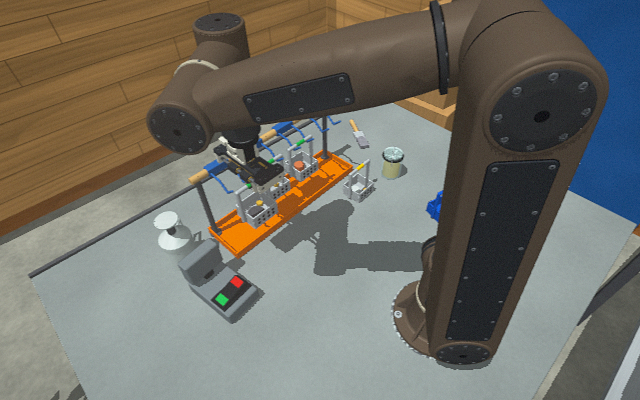

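Call:
apply_moves(motion=[[[3, 0.2, 0], 0], [[6, 0.4, 0], 0], [[9.4, 0.55, 0], 0], [[9.4, 0.55, 0], 0], [[9.4, 0.55, -1.5], 0], [[9.4, 0.55, -3], 0], [[9.4, 0.55, -4.3], 0], [[9.4, 0.55, -5.3], 0], [[9.4, 0.55, -5.8], 0], [[9.4, 0.55, -5.8], 0]])

```text
clock: 30.1
tool_pos: [0.6139, 0.2061, 0.2304]
orientation: [-180.0, -0.0, -176.7]
force: [-0.4, -0.1, -2.6]
opening: 0.0111
```

Call:
apply_moves(motion=[[[0, 0, -0.4], 0], [[0, 0, -0.7], 0], [[0, 0, -0.9], 0], [[0, 0, -1.0], 0], [[0, 0, -1.1], 0], [[0, 0, -1.1], 0]])

```text
clock: 30.7
tool_pos: [0.6165, 0.2064, 0.2226]
orientation: [179.9, 0.3, -176.6]
force: [1.6, -0.6, 6.3]
opening: 0.0109
```

Call:
apply_moves(motion=[[[0, 0, 0], 0], [[0, 0, 0], 0], [[0, 0, 0], 0], [[0, 0, 0], 0], [[0, 0, 0], 0], [[0, 0, 1], 0], [[0, 0, 3], 0], [[0, 0, 6], 0], [[0, 0, 10], 0], [[0, 0, 10], 0]], hand=4)

```text
clock: 31.7
tool_pos: [0.6167, 0.2065, 0.3273]
orientation: [179.8, 0.6, -176.6]
force: [1.1, 0.3, 0.7]
opening: 0.0399
```

Call:
apply_moves(motion=[[[-4, 0, 0], -2], [[-8, 0, 0], -9], [[-12, 1, -1], -17], [[-16, 3, -3], -25], [[-17, 6, -5], -33], [[-17, 9, -7], -41], [[-17, 12, -8], -49], [[-17, 14.5, -8], -57], [[-17, 14.5, -8], -65], [[-17, 14.5, -8], -73]], hand=0)

```text
clock: 32.7
tool_pos: [0.4443, 0.352, 0.24]
orientation: [180.0, 0.0, 110.1]
force: [-0.1, -0.3, -0.9]
opening: 0.0006
```

```bash
python3 meas.py 19 green,red,yellow;python3 -c "
from h import *
o=ctrl.get_obs();print(o['tool_pos'],o['orientation'],o['force'],o['opening'])
a=cv2.imread('pics/side19.png')[80:240,190:380]; b=cv2.imread('pics/top19.png')[70:230,200:420]
cv2.imwrite('pics/c19.png',cv2.resize(np.hstack([a,b]),None,fx=1.9,fy=1.9))"
```

```text
side green [451, 188] 32 [0.2072, -0.3538, 0.1309] 74 [0.049, 0.166, 0.137]
side green [221, 299] 104 [0.4369, 0.4147, 0.0613] -169 [0.038, 0.025, 0.009]
side red [236, 281] 84 [0.4463, 0.3553, 0.0745] -175 [0.035, 0.025, 0.012]
side yellow [360, 166] 28 [0.4926, -0.2179, 0.1316] -85 [0.092, 0.144, 0.136]
side yellow [443, 205] 12 [0.222, -0.3792, 0.0149] 63 [0.011, 0.015, 0.009]
top green [297, 131] 51 [0.624, 0.0751, 0.2467] -86 [0.012, 0.031, 0.012]
top green [350, 130] 48 [0.6306, -0.0614, 0.247] -88 [0.01, 0.029, 0.014]
top green [245, 132] 55 [0.6163, 0.2111, 0.2455] -85 [0.013, 0.032, 0.011]
top green [178, 212] 100 [0.4361, 0.4172, 0.0607] -173 [0.038, 0.026, 0.02]
top green [455, 300] 58 [0.2082, -0.3555, 0.1308] -105 [0.016, 0.06, 0.112]
top red [198, 209] 88 [0.4445, 0.357, 0.0746] -170 [0.034, 0.023, 0.019]
top yellow [292, 140] 18 [0.6385, 0.0953, 0.1294] 148 [0.013, 0.012, 0.012]
top yellow [307, 142] 15 [0.6359, 0.0527, 0.1295] -134 [0.012, 0.011, 0.008]
top yellow [298, 151] 12 [0.6091, 0.0784, 0.1271] -63 [0.008, 0.008, 0.011]
top yellow [402, 193] 47 [0.4958, -0.2148, 0.1303] -84 [0.04, 0.031, 0.12]
top yellow [403, 209] 13 [0.4763, -0.2354, 0.0152] -66 [0.009, 0.011, 0.014]
[0.44441104 0.35146612 0.24030287] [ 1.79975876e+02 -1.02817088e-02  1.10242520e+02] [-1.36067667 -0.31473014 -0.37250308] 0.0006052806277729656
```

View pics/c19.png

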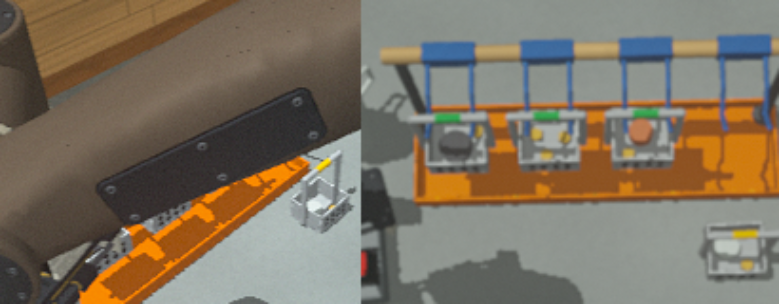

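View pics/top19.png

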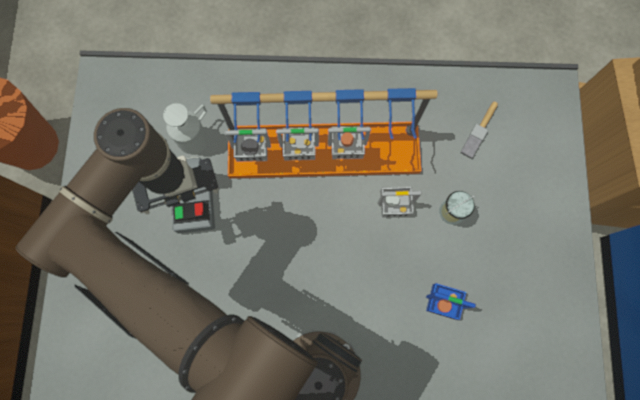

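All three washed baskets hang level, with bar tops at z 246–247 mm at (.616,.211), (.624,.075) and (.631,-.061). The dry basket stands at (.495,-.216). Now I press the red end.

Call:
apply_moves(motion=[[[0.1, 0.4, 0], -6], [[0.1, 0.4, -2], -11], [[0.1, 0.4, -6], -11], [[0.1, 0.4, -10], -11], [[0.1, 0.4, -13], -11], [[0.1, 0.4, -14.5], -11], [[0.1, 0.4, -14.5], -11], [[0.1, 0.4, -14.5], -11]])

```text
clock: 33.6
tool_pos: [0.4459, 0.3553, 0.0957]
orientation: [180.0, -0.0, 99.5]
force: [-0.4, 0.2, 0.5]
opening: 0.0005
```

Call:
apply_moves(motion=[[[0, 0, -1], 0], [[0, 0, -1.7], 0], [[0, 0, -2.3], 0], [[0, 0, -2.7], 0], [[0, 0, -3.0], 0], [[0, 0, -3.2], 0], [[0, 0, -3.2], 0]])

```text
clock: 34.3
tool_pos: [0.4454, 0.355, 0.0634]
orientation: [180.0, 0.0, 99.4]
force: [-1.4, -2.3, 5.4]
opening: 0.0005
```

```bash
python3 meas.py 20 green,red|grep -v 0.24
```

```text
top green [455, 300] 57 [0.2082, -0.354, 0.1297] -103 [0.015, 0.035, 0.015]
```

Call:
apply_moves(motion=[[[0, 0, -0.2], 0], [[0, 0, -0.3], 0], [[0, 0, -0.3], 0]])

```text
clock: 34.7
tool_pos: [0.4456, 0.3551, 0.0628]
orientation: [179.9, -0.0, 99.4]
force: [-8.1, -7.1, 28.1]
opening: 0.0003
```

Call:
apply_moves(motion=[[[0, 0, 2], 0], [[0, 0, 6], 0], [[0, 0, 10], 0], [[-1, -4, 14], 0], [[-1, -9, 16], 0], [[-1, -14, 16], 0], [[-1, -18, 16], 0], [[-1, -18, 16], 0], [[-1, -18, 16], 0]])

```text
clock: 35.6
tool_pos: [0.4356, 0.1743, 0.2204]
orientation: [179.9, -0.1, 99.2]
force: [0.1, -0.2, -1.0]
opening: 0.0001
```

```bash
python3 meas.py 21 green,red,yellow; python3 -c "
from h import *
o=ctrl.get_obs();print(o['tool_pos'],o['force'])"
```

```text
side green [451, 188] 32 [0.2069, -0.3537, 0.1312] 77 [0.045, 0.159, 0.13]
side green [222, 295] 90 [0.4374, 0.4089, 0.0739] -170 [0.038, 0.026, 0.011]
side red [239, 282] 71 [0.4461, 0.3484, 0.0611] -175 [0.035, 0.024, 0.013]
side yellow [360, 166] 27 [0.4927, -0.2168, 0.1319] -84 [0.012, 0.036, 0.01]
top green [297, 131] 51 [0.6242, 0.0752, 0.2467] -88 [0.011, 0.031, 0.012]
top green [350, 130] 48 [0.6313, -0.0614, 0.2467] -87 [0.011, 0.029, 0.013]
top green [455, 300] 58 [0.2081, -0.3537, 0.1315] -104 [0.016, 0.059, 0.106]
top yellow [292, 140] 18 [0.6395, 0.0953, 0.1277] -137 [0.013, 0.012, 0.011]
top yellow [307, 142] 15 [0.6361, 0.0525, 0.1295] -161 [0.013, 0.012, 0.01]
top yellow [340, 150] 12 [0.615, -0.0415, 0.13] 101 [0.008, 0.011, 0.009]
top yellow [298, 151] 12 [0.6081, 0.0771, 0.1285] 92 [0.005, 0.009, 0.009]
top yellow [402, 192] 48 [0.4954, -0.2151, 0.1307] -85 [0.041, 0.031, 0.128]
top yellow [403, 209] 13 [0.4758, -0.2355, 0.0129] -49 [0.011, 0.01, 0.015]
[0.43562636 0.17565104 0.21994574] [-0.24363438  0.31597412 -0.02808505]
```

View pics/side21.png

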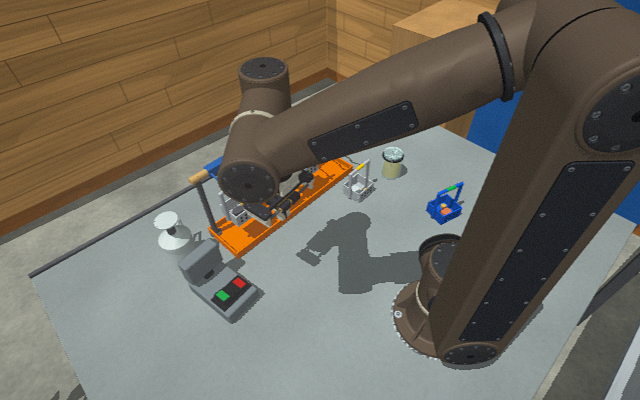

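View pics/top21.png

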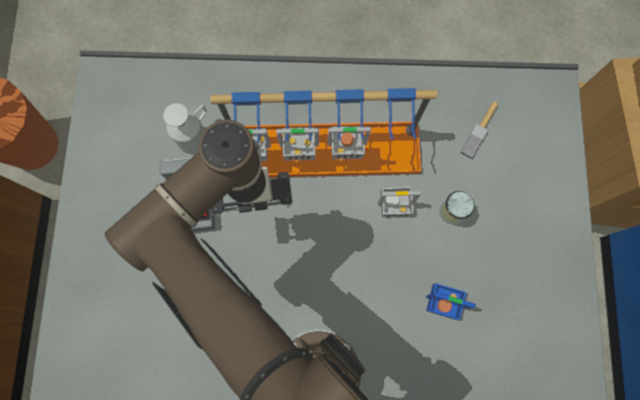

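The lamp is off: red z is 61 mm and green z is 74 mm. The arm hides hook 4, so I move it aside for a last look.

Call:
apply_moves(motion=[[[0, -5, 2], 0], [[0, -10, 4], 0], [[0, -15, 6], 0], [[0, -20, 8], 0], [[0, -25, 8], 0], [[0, -30, 8], 0], [[0, -30, 8], 0], [[0, -30, 8], 0]])

```text
clock: 36.5
tool_pos: [0.4359, -0.1261, 0.2994]
orientation: [-179.9, 0.0, 99.2]
force: [0.2, -1.1, 0.4]
opening: 0.0003
```

```bash
python3 meas.py 22 green,red,yellow
```

```text
side green [300, 142] 30 [0.63, -0.0634, 0.2468] 95 [0.01, 0.033, 0.01]
side green [269, 162] 37 [0.6228, 0.0717, 0.2462] 91 [0.009, 0.033, 0.009]
side green [234, 184] 45 [0.6154, 0.2088, 0.2463] 96 [0.014, 0.033, 0.011]
side green [222, 295] 91 [0.4373, 0.408, 0.0746] -171 [0.039, 0.026, 0.01]
side red [239, 282] 70 [0.4464, 0.3484, 0.061] -173 [0.033, 0.024, 0.01]
side yellow [360, 166] 27 [0.4934, -0.2161, 0.131] -84 [0.013, 0.035, 0.012]
top green [245, 132] 61 [0.6165, 0.2098, 0.246] -87 [0.013, 0.032, 0.018]
top green [179, 211] 114 [0.4363, 0.4107, 0.074] -169 [0.038, 0.029, 0.017]
top green [455, 300] 59 [0.2081, -0.3547, 0.1302] -106 [0.018, 0.06, 0.111]
top red [202, 209] 90 [0.4457, 0.3512, 0.0612] -174 [0.034, 0.022, 0.018]
top yellow [403, 209] 15 [0.4763, -0.2358, 0.0134] 108 [0.011, 0.012, 0.011]
```

View pics/side22.png

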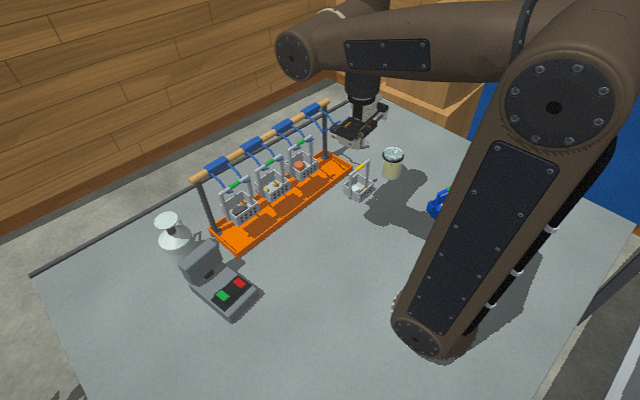

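View pics/top22.png

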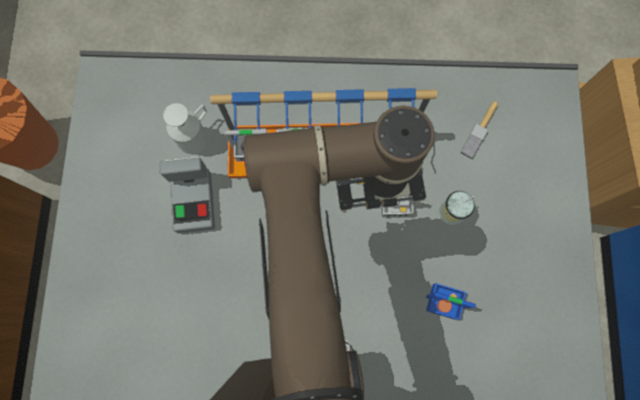

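All three bars hang at z≈246 mm on hooks 2, 3 and 4, at side pixels (300,142), (269,162) and (234,184). The dry basket stands at (360,166), the lamp is off, the jar is untouched at (393,163), and the arm is clear of everything.

```bash
python3 -c "
from plant import ctrl
print(ctrl.close_job())"
```

```text
the job is handed in; nothing more can be done
None
```

The job is done and handed in at about 37 s of the 210 s allowed. I switched the lamp on, took the one dry basket off hook 1 and stood it on the shelf at (0.495, -0.216). I then hung the three washed baskets on hooks 2, 3 and 4 and switched the lamp off. The blue basket with a green grip was left alone.

**Last checks:** all three washed bars are level, with bar tops at about 246 mm, where a seated bar should be. The dry basket is upright, with its grip top at about 131 mm. Red is down at 61 mm and green up at 74 mm, so the lamp is off. The jar is still in place, and the arm is touching nothing.

**What went wrong along the way:**
- The first grasp of one basket closed on nothing because I lifted before the fingers had finished closing. That basket did not move, and the second try worked.
- The first press on the rocker read about 50 N at the wrist, harder than needed, though it was through the fingertips and below the 120 N limit.
- No knocked basket was seen.

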